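# Load the pin tube and snap its keeper onto the ring

## Robot

A 6-joint arm with a two-finger parallel gripper is mounted at the origin on a cart in front of the work surface, level with it; the furniture and walls round the work are solid. World frame = base frame: x ahead of the robot, y to its left, z up, the work surface at z = 0. Lengths are in mm, angles in degrees, forces in N, time in s.
With the tool pointing down it reaches from about 300 to 850 mm from the base axis. Payload 4.2 kg.
Tool frame: the origin (TCP) lies at the very end of the fingers, on their centre line; the grasp point (between the pads) lies 19 mm behind it; z points along the fingers, y is the line along which they close (so a half turn about z gives the same grasp; the last joint's range is limited). The gripper opens to 91 mm and grips with 3 to 60 N. Pads are 32 mm wide; open, the fingers measure 118 mm over their backs; the gripper's body (76 mm by 178 mm) begins 60 mm behind the grasp point.
Start: joints at [-69.614, 18.312, 89.639, -0, 72.044, -1.146], TCP at [211.039, -534.889, 213.976] pointing down, gripper open.
Joint ranges: [-177.97, 177.97], [-48.28, 115.42], [12.27, 149.76], [-77.06, 257.06], [2.81, 150.46], [-146.56, 146.56]. Speed limits (degrees/s): [147.25, 147.25, 180, 180, 180, 180].

## Interface

Orientations are given as [roll, pitch, yaw] about the fixed x, y, z axes, in that order (R = Rz(yaw) Ry(pitch) Rx(roll)).
In Python, from workcell import env, eyes gives the robot as it stands.
- The arm moves only by the tool send_rows, never from a script. Its argument "targets" is text: rows parted by semicolons, each of 7 numbers parted by spaces: the shift along the tool's x, y, z in m, then the turn, a rotation vector about the tool's x, y, z in degrees, then the opening in per cent of the stroke, from 0 (shut) to 100 (fully open). A call has 1 to 12 rows; each row is the pose to reach, as a shift and turn from the pose commanded when the call began, along the tool's axes at that moment; what a row does not reach only later rows make up. A row lasts 1/12 s, in which the tool goes at most 41.7 mm and 7.16 degrees, less where a joint would pass 70% of its speed; a pose out of reach is approached as far as the arm can. A call with a gripper value outside its range is refused whole. The fingers move at their own pace and stop on an object; "grip_force" is the grip in N (left out, the last holds). Time passes only in rows, so rows that repeat a pose let the fingers close. It gives the time, the measured TCP pose, the force, the opening and the grip force at its end, in the units of the state.
- env.state(): the state, without advancing time (a new reading comes with each control period).
- eyes.grab_frame(name): name is "side" or "top" or "wrist"; returns a dict with "image" (384x512x3 uint8, blue, green, red), "fovy" (degrees; the focal length in pixels is half the picture's height over the tangent of half this angle, whatever the lens; pixels are square), "cx", "cy" (the principal point, pixels), "eye" and "attitude" of the camera in the world. Camera axes: x right, y up, looking along -z (the intrinsics and any distortion apply to the point x, -y, -z); pixel columns grow to the right and rows downward; lengths in mm; the calibration is good to about 2 mm. A picture is of the moment at which its call begins. There is no depth.
- env.job_done(): hands the job in; it is judged then, once.
The state is a dict: "time_s": time; "qpos": joint angles; "qvel": joint speeds; "effort": joint torques, N m; "ee_pos": TCP position; "ee_rot": TCP orientation; "force": force on the tool from outside, world axes, zero at the start; "torque": the same for the moment, N m; "gripper_width": finger opening in mm; "gripper_force": force on a finger pad.
Only numpy, scipy, OpenCV 4.12 (cv2) and the standard library are available. Lean on these libraries where they do the work, as an engineer would, in place of code of your own. Each camera call takes 0.05 s, during which the arm holds its last target. There are 200 camera calls.

## Task

Feed both brass pins from the wooden rack into the upright pin tube, one after the other, so that the second pushes the first deeper and both end fully inside, the upper one flush with the mouth. Then lock the tube: push the red-handled keeper straight down onto the steel ring until its sprung gate flicks shut under the ring's top and its rubber foot sits squarely on the tube's mouth, and let go. Leave all the other things on the bench where they are.

Things in the scene. Friction and masses are not known exactly. Their poses are not given: they have to be found in the camera images.
- magazine: Pin magazine fixed to the bench: grey plate 112 (x) x 64 (y) x 10 mm, origin under its centre. Upright aluminium tube at x = +20 mm, steel ring on a 12 mm stem at x = -20 mm. The ring rises 36 mm above the tube's mouth and stands across x, so fingers working at the tube, or setting the keeper on, should close along the magazine's y.
- tube_mouth (a point): Centre of the tube's mouth at its rim, 118 mm above the bench. Bore 13 mm, closed below; the mouth flares over its top 11 mm to 20 mm inside, 26 mm outside. A white friction plug in the bore starts 6 to 16 mm below the rim, yields to about 3 N and stays where pushed, at most 98 mm below the rim.
- ring_bar (a point): Centre of the ring's bar at the ring's highest point, 150 mm above the bench. The ring is 8 mm round bar, 48 mm across outside; at its top the bar runs along the magazine's y.
- rack: Wooden pin rack fixed to the bench, 86 (x) x 40 (y) x 25 mm, origin under its centre. Three holes 11.5 mm wide, 18 mm deep, at x = -26, 0, +26 mm; the pins stand in the two outer ones, the middle one is empty.
- pin_a: One of two equal brass pins, round, 10 mm thick, 46 mm long, chamfered ends, 30 g; origin at the centre of its lower end, z along it. It stands in the rack, lower end 7 mm and top 53 mm above the bench. Gripped by its top 16 mm it can be pushed 30 mm into the tube; closed fingertips on its end can push the rest.
- pin_a_mid (a point): Middle of pin_a, 23 mm from either end.
- pin_b: The other brass pin, equal to pin_a.
- pin_b_mid (a point): Middle of pin_b, 23 mm from either end.
- keeper: Keeper, loose, about 0.16 kg, standing on the bench: steel bridge with red grip on top, snap hook at one end, round foot at the other. Origin under the hook's middle, z up, x towards the foot. Hook: two legs 7 mm thick, 16 mm wide (y), with a throat between them from x = -8 to +8 mm, open below, 38 mm deep. Bridge x = -15 to +55 mm, 20 mm wide, z = 38 to 48 mm.
- keeper_hook (a point): Point in the throat, x = 0, z = 32 mm in the keeper's frame, where the centre of the ring's top bar lies when the keeper is fully home (the foot then rests on the tube's rim).
- keeper_foot (a point): Centre of the underside of the rubber foot (30 mm across), at x = +40 mm, z = 0 in the keeper's frame: level with the legs' ends. It belongs on the tube's mouth.
- keeper_grip (a point): Centre of the red grip, at x = +20, z = 65 mm in the keeper's frame. The grip is 36 (x) x 18 (y) x 34 mm tall (z = 48 to 82 mm), taken across its y.
- gate (a joint): Brass gate across the keeper's throat, hinged at x = -9, z = 6 mm, 16 mm long, 4 mm thick. Value: 0 shut, up to 1.45 rad folded up into the throat, sprung shut. Pressed down on an 8 mm bar lying along y it folds up (a few N) and snaps shut when the bar's centre is about 26 mm above the legs' ends.
- pen_pot: Grey pot of pens fixed on the bench, 74 mm across, 90 mm high; the pens stick up to about twice that height. Origin under its centre. An obstacle that never moves.
- copper_cup: Small copper cup, 64 mm across, 45 mm high, loose; origin under its centre. Bystander.
- small_can_1: Brass-coloured can with black cap, 52 mm across, 105 mm high, loose; origin under its centre. Bystander.
- doming_block: Steel doming block, 50 mm cube, loose; origin under its centre. Bystander.
- blue_lid_jar: White jar with blue lid, 69 mm across, 77 mm high, loose; origin under its centre. Bystander.
- masking_roll: Roll of masking tape, 85 mm across, 24 mm high, loose; origin under its centre. Bystander.
- pliers_2: Blue-handled pliers lying flat, 56 x 117 x 11 mm, loose; origin under the middle. Bystander.
- wax_tin: Flat brass-coloured tin, 62 mm across, 23 mm high, loose; origin under its centre. Bystander.
Mind the look-alikes: they are no part of the job. Leave any blue, green or pink look-alike of the keeper alone.

How it is judged (in metres and radians):
On the way, in this order (a step that is already met when the one before it is completed fails the run):
1. a first pin is at least half inside the tube (((horizontal distance between pin_a_mid and tube_mouth below 0.006 m and z of pin_a_mid in the frame of tube_mouth below 0 m) or (horizontal distance between pin_b_mid and tube_mouth below 0.006 m and z of pin_b_mid in the frame of tube_mouth below 0 m))), for 0.2 s.
2. both pins are in the tube, the upper one flush with the mouth (horizontal distance between each of pin_a_mid, pin_b_mid and tube_mouth below 0.006 m and z of each of pin_a_mid, pin_b_mid in the frame of tube_mouth below -0.0205 m), for 0.2 s.
At the end, for the whole second after the job is handed in: Both pins inside the tube, the upper at most 2.5 mm proud; keeper at rest, upright within 0.12 rad, gate shut (under 0.12 rad) with the ring's top bar in the throat, at least 27 mm above the legs' ends; foot on the mouth, centred within 8 mm and within 9 mm in all; bystanders in place (all of step 2 and value of joint gate below 0.12 rad and x of ring_bar in the frame of keeper between -0.009 and 0.009 m and y of ring_bar in the frame of keeper between -0.01 and 0.01 m and z of ring_bar in the frame of keeper above 0.027 m and horizontal distance between keeper_foot and tube_mouth below 0.008 m and distance between keeper_foot and tube_mouth below 0.009 m and angle between keeper's own z axis and vertical below 0.12 rad and linear speed of keeper below 0.02 m/s); the robot touches nothing.
It fails at once if a bystander is moved by more than 25 mm (distance of any of copper_cup, small_can_1, doming_block, blue_lid_jar, masking_roll, pliers_2, wax_tin from where it was at the start of the episode above 0.025 m).
It also fails if it takes over 72 s, if anything falls off the work surface, if the arm or the gripper's body presses on something with over 40 N, if the wrist force passes 120 N, or if a joint passes its speed limit or range.

## Working session

There is one attempt and no reset: what is moved stays moved. The work goes in short steps, Python scripts to look and compute and a tool call to move; the robot and the scene stay as the last step left them, time stands still between calls to the robot, and variables do not carry over. Pictures are saved under pics/ and viewed, at most 10 in all, crops included, and the job is handed in when it is done.

Besides the shell and the picture viewer there is one more tool, called after "Request:" as name(argument=value, ...) on one line, values as JSON. send_rows: Moves the arm, as the interface text tells. Its arguments: {"type":"object","properties":{"targets":{"type":"string"},"grip_force":{"type":"number"}},"required":["targets"]}

```bash
mkdir -p pics; ls; python3 - <<'E'
from workcell import env, eyes
import cv2,numpy as np
for n in ["top","side","wrist"]:
    f=eyes.grab_frame(n); cv2.imwrite(f"pics/{n}0.png",f["image"])
    print(n,{k:v for k,v in f.items() if k!="image"})
print(env.state())
a=cv2.imread("pics/top0.png");b=cv2.imread("pics/side0.png")
cv2.imwrite("pics/top0b.png",cv2.resize(a,(800,600),interpolation=cv2.INTER_CUBIC))
cv2.imwrite("pics/side0b.png",cv2.resize(b,(800,600),interpolation=cv2.INTER_CUBIC))
E
```

```text
pics
top {'fovy': 55.492926838591906, 'cx': 252.07174699962872, 'cy': 195.81677743285496, 'eye': array([ 513.02450301, -123.53886789, 1277.68167956]), 'attitude': array([  2.26605639,   0.87422074, -90.61553589])}
side {'fovy': 48.86702070593238, 'cx': 250.3653152999146, 'cy': 188.48658530842076, 'eye': array([ 103.84264454,  835.89278015, 1058.09305332]), 'attitude': array([  48.38260086,    0.94510229, -154.65372529])}
wrist {'fovy': 71.45168192328399, 'cx': 251.2724314068736, 'cy': 191.22325053164596, 'eye': array([ 283.44782476, -505.50622484,  383.89406647]), 'attitude': array([-16.14496088,   0.0805667 , -68.46618974])}
{'time_s': 0.15, 'qpos': array([-6.96133599e+01,  1.83427651e+01,  8.96895430e+01, -2.75348073e-03,
        7.20437255e+01, -1.14639834e+00]), 'qvel': array([ 0.02232399, -0.02266007, -0.0796167 ,  0.12047215, -0.06574395,
        0.06387018]), 'effort': array([ 5.79499792e-04, -4.12773156e+01, -2.32154703e+01,  7.27605144e-02,
        4.33581253e-02, -9.97919528e-05]), 'ee_pos': array([ 210.89845641, -534.52545256,  213.32351622]), 'ee_rot': array([-1.79923929e+02,  1.09650063e-03,  2.15338898e+01]), 'force': array([-0.467019  , -0.11146   ,  0.07992132]), 'torque': array([-0.00882346, -0.03141264, -0.0230071 ]), 'gripper_force': 0.0, 'gripper_width': 91.21714685861559}
```

View pics/top0b.png

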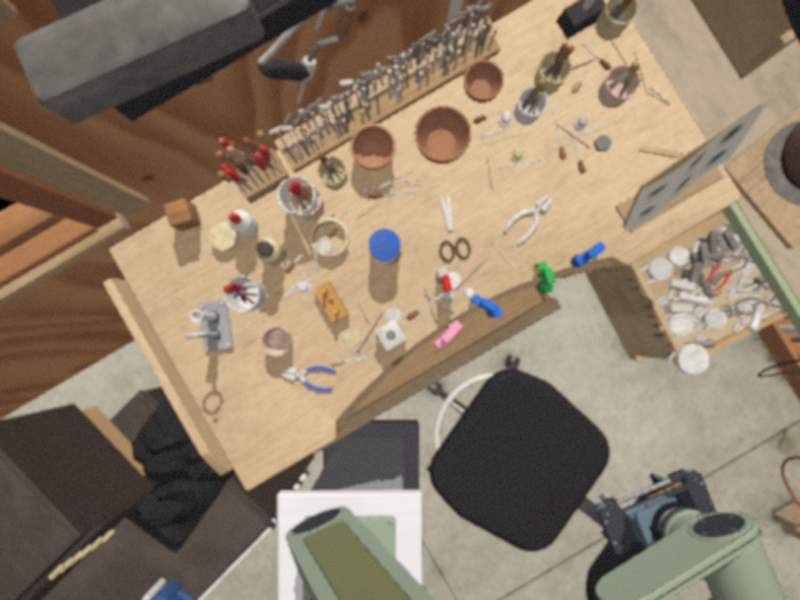

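View pics/side0b.png

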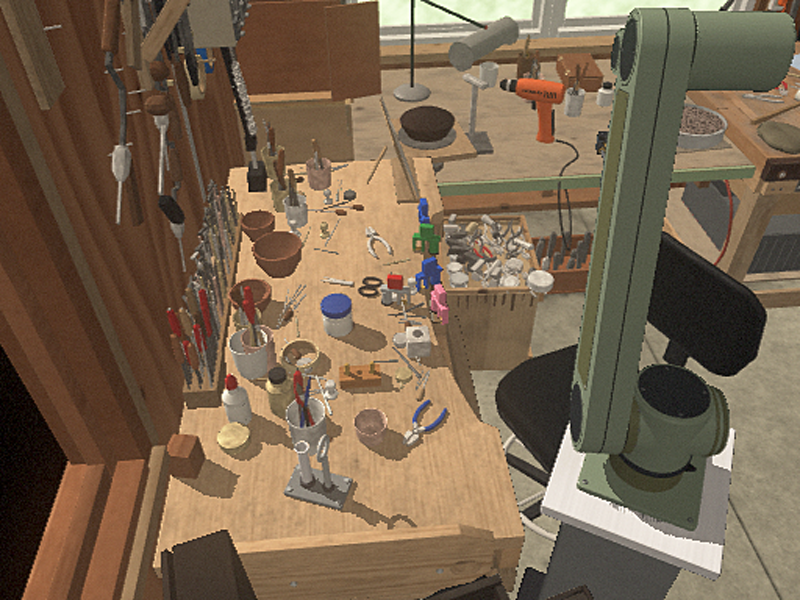

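The top view shows the magazine at about (213,327) and the rack at (332,302) (800x600 scale). Candidate keepers are red (446,285), blue (487,305) and (589,254), green (545,277) and pink (449,333). Only the red-handled one fits the description; the others are look-alikes. Next I enlarge the side view to confirm.

```bash
cat > h.py <<'E'
import numpy as np,cv2
from scipy.spatial.transform import Rotation as R
from workcell import env,eyes
def cam(f):
    h=f["image"].shape[0]; F=h/2/np.tan(np.radians(f["fovy"]/2))
    return F,f["cx"],f["cy"],np.array(f["eye"]),R.from_euler('xyz',f["attitude"],degrees=True).as_matrix()
def ray(f,u,v):
    F,cx,cy,e,A=cam(f); d=A@np.array([(u-cx)/F,-(v-cy)/F,-1]); return e,d/np.linalg.norm(d)
def at_z(f,u,v,z):
    e,d=ray(f,u,v); return e+d*(z-e[2])/d[2]
def proj(f,p):
    F,cx,cy,e,A=cam(f); q=(np.atleast_2d(p)-e)@A; return np.c_[cx-F*q[:,0]/q[:,2],cy+F*q[:,1]/q[:,2]]
def tri(fs,uvs):
    M=np.zeros((3,3));b=np.zeros(3)
    for f,(u,v) in zip(fs,uvs):
        e,d=ray(f,u,v);P=np.eye(3)-np.outer(d,d);M+=P;b+=P@e
    return np.linalg.solve(M,b)
def tool(T,pos,yaw=None,ref=None):
    """shift along tool axes"""
def pack(n):
    f=eyes.grab_frame(n); np.save(f"pics/{n}_last.npy",f,allow_pickle=True); return f
E
python3 - <<'E'
from h import *
t=pack("top");s=pack("side")
k=.64
for n,u,v,z in [("mag",215,327,10),("rack",332,302,25),("keep",446,285,82),("pot",243,292,90),("lid",385,245,77),("cup",277,342,45)]:
    print(n,at_z(t,u*k,v*k,z).round())
for n,u,v,z in [("keep",396,281,82),("rack",362,375,25),("mag",320,488,10),("lid",336,308,77)]:
    print(n,at_z(s,u*k,v*k,z).round())
im=s["image"]
a=cv2.resize(im[165:265,170:300],None,fx=6,fy=6,interpolation=cv2.INTER_CUBIC)
b=cv2.resize(im[270:330,170:250],None,fx=5,fy=5,interpolation=cv2.INTER_CUBIC)
cv2.imwrite("pics/c1.png",a[:600,:800])
E
```

```text
mag [521. 295.  10.]
rack [573.  31.  25.]
keep [ 603. -216.   82.]
pot [593. 210.  90.]
lid [690. -88.  77.]
cup [487. 149.  45.]
keep [ 599. -197.   82.]
rack [565.  44.  25.]
mag [517. 304.  10.]
lid [683. -65.  77.]
```

View pics/c1.png

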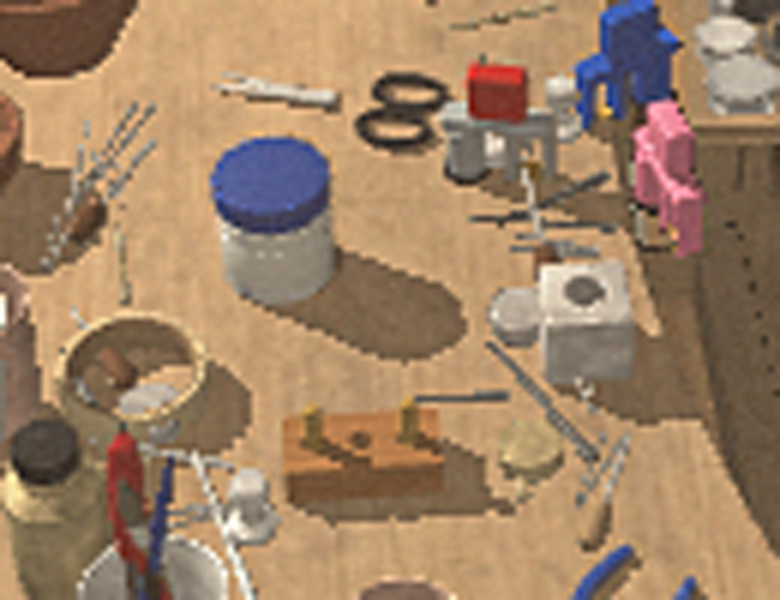

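Crop: the red-handled keeper's grip is at (497,92), its foot on the left at (465,165) and its hook at (535,160) with the brass gate. It is the only red one, standing apart from the blue one (630,60) and the pink one (670,170). The two pins are in the rack at (312,425) and (408,415). Now I move in for a wrist view.

```bash
cat > g.py <<'E'
import sys
from h import *
# usage: g.py x y z yaw -> shift(m) in tool axes, rotvec(deg)
x,y,z,yaw=map(float,sys.argv[1:5]); s=env.state()
A=R.from_euler('xyz',s["ee_rot"],degrees=True); B=R.from_euler('xyz',[180,0,yaw],degrees=True)
d=A.inv().apply(np.array([x,y,z])-s["ee_pos"]); r=(A.inv()*B).as_rotvec(degrees=True)
print("shift",(d/1000).round(4),"rot",r.round(2),"dist",np.linalg.norm(d).round(),"rows>",max(np.linalg.norm(d)/41.7,np.linalg.norm(r)/7.16).round(1))
print("t",s["time_s"],"pos",s["ee_pos"].round(1),s["ee_rot"].round(2),"F",s["force"].round(1),"w",round(s["gripper_width"],1),"gf",s["gripper_force"])
E
python3 g.py 600 -205 220 21.5
```

```text
shift [ 0.4829 -0.1639 -0.0063] rot [-0.04 -0.    0.03] dist 510.0 rows> 12.2
t 0.25 pos [ 211.  -534.7  213.6] [-179.96   -0.     21.53] F [-0.4  0.2 -0.7] w 91.2 gf 0.0
```

Request:
send_rows(targets="0.483 -0.164 -0.006 0 0 0 100;0.483 -0.164 -0.006 0 0 0 100;0.483 -0.164 -0.006 0 0 0 100;0.483 -0.164 -0.006 0 0 0 100;0.483 -0.164 -0.006 0 0 0 100;0.483 -0.164 -0.006 0 0 0 100;0.483 -0.164 -0.006 0 0 0 100;0.483 -0.164 -0.006 0 0 0 100;0.483 -0.164 -0.006 0 0 0 100;0.483 -0.164 -0.006 0 0 0 100;0.483 -0.164 -0.006 0 0 0 100;0.483 -0.164 -0.006 0 0 0 100")

```text
time_s: 1.25
ee_pos: [593.7, -209.9, 219.8]
ee_rot: [180.0, 0.0, 21.5]
force: [0.5, 0.2, -0.8]
gripper_width: 91.2
gripper_force: 0.0
```

Request:
send_rows(targets="0 0 0 0 0 0 100;0 0 0 0 0 0 100;0 0 0 0 0 0 100")

```text
time_s: 1.5
ee_pos: [591.9, -211.7, 219.4]
ee_rot: [-180.0, 0.1, 21.6]
force: [0.1, 0.1, 0.4]
gripper_width: 90.9
gripper_force: 0.0
```

```bash
cat > w.py <<'E'
import sys
from h import *
f=pack("wrist"); np.save(f"pics/{sys.argv[1]}.npy",f,allow_pickle=True)
cv2.imwrite(f"pics/{sys.argv[1]}.png",cv2.resize(f["image"],(800,600),interpolation=cv2.INTER_CUBIC))
print(f["eye"],f["attitude"])
E
python3 w.py k1; python3 g.py 480 20 220 21.5
```

```text
[ 664.58727519 -182.41161228  389.9618125 ] [-1.62289174e+01  4.35226826e-03 -6.84339229e+01]
shift [-0.0186 -0.257  -0.0003] rot [-0.01  0.06 -0.01] dist 258.0 rows> 6.2
t 1.55 pos [ 591.5 -212.3  219.6] [-1.7999e+02  6.0000e-02  2.1490e+01] F [-0.3 -0.8 -0.7] w 91.7 gf 0.0
```

View pics/k1.png

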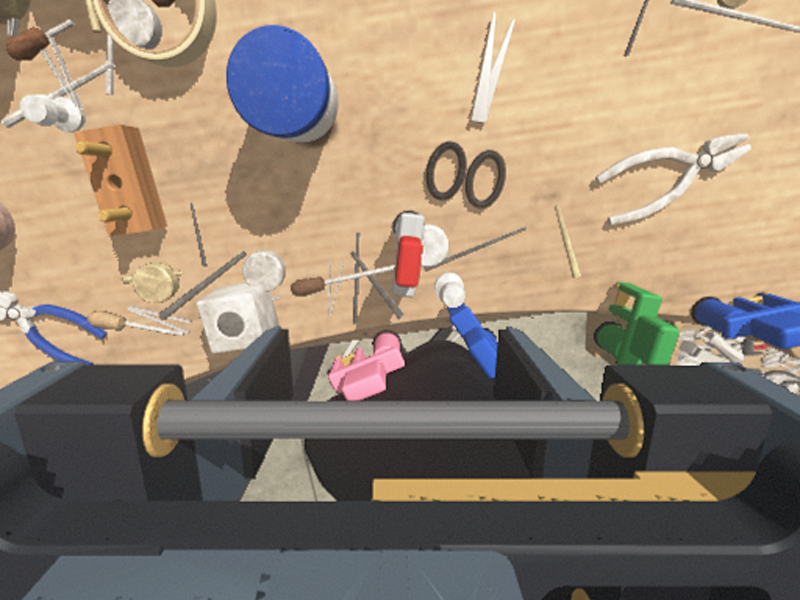

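k1: keeper grip at (410,262), bridge and foot above it at (408,215), so its x axis is close to image-up. Pin tops are at (80,148) and (102,215), and the rack's middle hole at (115,182).

```bash
python3 - <<'E'
from h import *
f=np.load("pics/k1.npy",allow_pickle=True).item(); k=.64
for n,u,v,z in [("pinA",80,148,53),("pinB",102,215,53),("hole",115,182,25),("holeA",109,149,25),("holeB",130,214,25)]:
    print(n,at_z(f,u*k,v*k,z).round(1))
b=f["image"].astype(int); m=((b[...,2]>120)&(b[...,1]<70)&(b[...,0]<70)).astype(np.uint8)
m[:, :240]=0;m[:,290:]=0;m[:120]=0;m[200:]=0
c=max(cv2.findContours(m,0,2)[0],key=cv2.contourArea);r=cv2.minAreaRect(c);print(r,cv2.boundingRect(c))
print(at_z(f,*r[0],82).round(1)); p=cv2.boxPoints(r); q=np.array([at_z(f,*x,82) for x in p]);print(q.round(1))
E
python3 g.py 505 -10 200 -20
```

```text
pinA [597.1  46.8  53. ]
pinB [553.   21.9  53. ]
hole [575.1  33.8  25. ]
holeA [599.5  43.5  25. ]
holeB [553.4  16.6  25. ]
((256.27349853515625, 168.30386352539062), (31.047208786010742, 12.000044822692871), 74.57783508300781) (253, 152, 14, 31)
[ 609.4 -210.5   82. ]
[[ 619.8 -194.    82. ]
 [ 628.1 -205.1   82. ]
 [ 598.7 -227.5   82. ]
 [ 590.  -216.1   82. ]]
shift [-0.0063 -0.2199  0.0197] rot [2.000e-02 6.000e-02 4.149e+01] dist 221.0 rows> 5.8
t 1.55 pos [ 591.5 -212.3  219.6] [-1.7999e+02  6.0000e-02  2.1490e+01] F [-0.3 -0.8 -0.7] w 91.7 gf 0.0
```

```bash
python3 g.py 500 30 190 10
```

```text
shift [ 0.0037 -0.2589  0.0297] rot [ 0.    0.06 11.49] dist 261.0 rows> 6.3
t 1.55 pos [ 591.5 -212.3  219.6] [-1.7999e+02  6.0000e-02  2.1490e+01] F [-0.3 -0.8 -0.7] w 91.7 gf 0.0
```

Request:
send_rows(targets="0.004 -0.259 0.03 0 0 11.5 100;0.004 -0.259 0.03 0 0 11.5 80;0.004 -0.259 0.03 0 0 11.5 70;0.004 -0.259 0.03 0 0 11.5 60;0.004 -0.259 0.03 0 0 11.5 50;0.004 -0.259 0.03 0 0 11.5 40;0.004 -0.259 0.03 0 0 11.5 40;0.004 -0.259 0.03 0 0 11.5 40;0.004 -0.259 0.03 0 0 11.5 40;0.004 -0.259 0.03 0 0 11.5 40;0.004 -0.259 0.03 0 0 11.5 40")

```text
time_s: 2.47
ee_pos: [501.8, 29.1, 190.1]
ee_rot: [180.0, -0.0, 9.9]
force: [-0.2, -0.6, 0.6]
gripper_width: 36.5
gripper_force: 0.0
```

```bash
python3 w.py r1; python3 g.py 420 270 240 10
```

```text
[578.47483016  42.93769886 360.82066388] [-1.60998480e+01 -3.56185004e-02 -8.01064103e+01]
shift [-0.0391 -0.2512 -0.0502] rot [ 0.03 -0.03 -0.1 ] dist 259.0 rows> 6.2
t 2.5167 pos [501.8  29.2 190. ] [ 1.7997e+02 -3.0000e-02  9.9000e+00] F [-1.   0.   0.1] w 36.4 gf 0.0
```

View pics/r1.png

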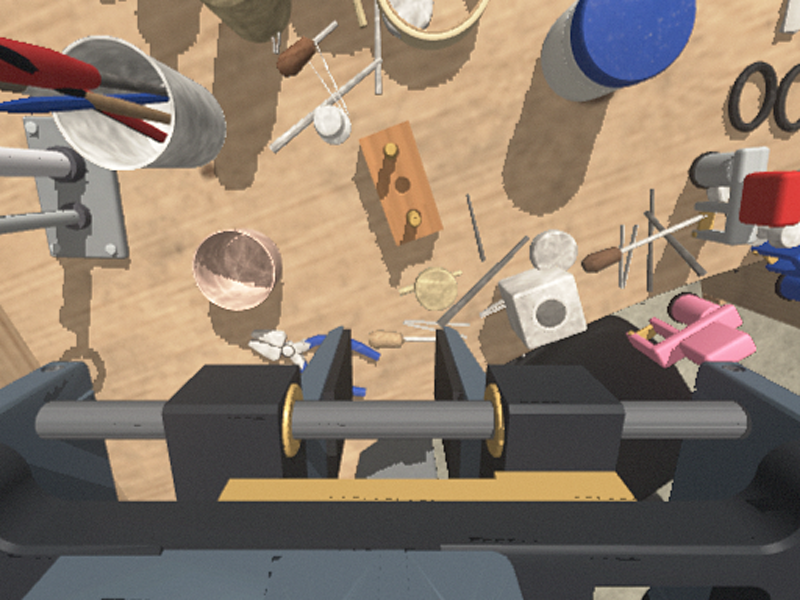

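r1: pin tops at (390,150) and (413,217), middle hole (402,185). The magazine is partly in view at the left, with the pen pot above it at (140,100).

```bash
python3 - <<'E'
from h import *
f=np.load("pics/r1.npy",allow_pickle=True).item(); k=.64
im=f["image"]
hsv=cv2.cvtColor(im,cv2.COLOR_BGR2HSV)
for (u,v) in [(390,150),(413,217)]:
    x,y=int(u*k),int(v*k); w=im[y-12:y+14,x-10:x+11]; print(hsv[y,x])
c=im[70:165,220:290]; cv2.imwrite("pics/r1c.png",cv2.resize(c,None,fx=6,fy=6,interpolation=cv2.INTER_NEAREST))
for n,u,v,z in [("pinA",390,150,53),("pinB",413,217,53),("hole",402,185,25),("lid",633,32,77),("cup",235,268,45)]:
    print(n,at_z(f,u*k,v*k,z).round(1))
E
```

```text
[ 20 135 226]
[ 20 131 233]
pinA [596.9  47.8  53. ]
pinB [554.5  23.5  53. ]
hole [574.9  34.7  25. ]
lid [686.1 -84.4  77. ]
cup [492.2 151.1  45. ]
```

View pics/r1c.png

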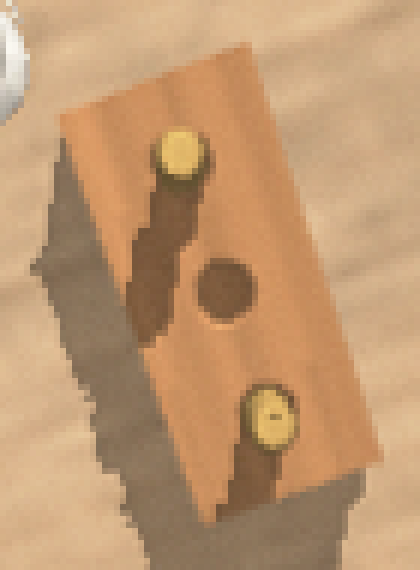

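```bash
python3 - <<'E'
from h import *
f=np.load("pics/r1.npy",allow_pickle=True).item()
P=[at_z(f,220+u/6,70+v/6,25) for u,v in [(60,116),(250,42),(382,460),(207,522)]]
P=np.array(P);print(P.round(1),[np.linalg.norm(P[i]-P[(i+1)%4]).round(1) for i in range(4)],P.mean(0))
d=(P[0]+P[1]-P[2]-P[3]);print(np.degrees(np.arctan2(d[1],d[0])))
d/=np.linalg.norm(d)
for s in(-26,26):
    h=P.mean(0)+s*d; print("hole",h.round(1))
for u,v,z in [(181,153,53),(272,418,53),(225,290,25)]: print(at_z(f,220+u/6,70+v/6,z).round(1))
E
```

```text
[[601.9  72.3  25. ]
 [621.6  38.   25. ]
 [547.   -3.8  25. ]
 [528.   29.8  25. ]] [np.float64(39.6), np.float64(85.5), np.float64(38.6), np.float64(85.2)] [574.65156255  34.04706879  25.        ]
29.584230057565694
hole [552.   21.2  25. ]
hole [597.3  46.9  25. ]
[597.5  47.3  53. ]
[553.8  22.2  53. ]
[575.   34.5  25. ]
```

```bash
python3 g.py 597.4 47.1 100 9.9;python3 g.py 597.4 47.1 37 9.9
```

```text
shift [ 0.0972 -0.0012  0.0901] rot [ 0.03 -0.03 -0.  ] dist 133.0 rows> 3.2
t 2.5167 pos [501.8  29.2 190. ] [ 1.7997e+02 -3.0000e-02  9.9000e+00] F [-1.   0.   0.1] w 36.4 gf 0.0
shift [ 0.0972 -0.0012  0.1531] rot [ 0.03 -0.03 -0.  ] dist 181.0 rows> 4.3
t 2.5167 pos [501.8  29.2 190. ] [ 1.7997e+02 -3.0000e-02  9.9000e+00] F [-1.   0.   0.1] w 36.4 gf 0.0
```

Request:
send_rows(targets="0.05 -0.001 0.02 0 0 0 40;0.097 -0.001 0.05 0 0 0 40;0.097 -0.001 0.09 0 0 0 40;0.097 -0.001 0.09 0 0 0 40;0.097 -0.001 0.115 0 0 0 40;0.097 -0.001 0.14 0 0 0 40;0.097 -0.001 0.153 0 0 0 40;0.097 -0.001 0.153 0 0 0 40;0.097 -0.001 0.153 0 0 0 0;0.097 -0.001 0.153 0 0 0 0;0.097 -0.001 0.153 0 0 0 0;0.097 -0.001 0.153 0 0 0 0", grip_force=30)

```text
time_s: 3.52
ee_pos: [597.4, 48.5, 38.2]
ee_rot: [180.0, -0.2, 10.0]
force: [0.7, -0.5, -0.0]
gripper_width: 12.4
gripper_force: 0.0
```

Request:
send_rows(targets="0 0 0 0 0 0 0;0 0 0 0 0 0 0;0 0 0 0 0 0 0;0 0 0 0 0 0 0")

```text
time_s: 3.85
ee_pos: [597.3, 48.7, 37.9]
ee_rot: [180.0, -0.1, 10.0]
force: [0.0, -0.1, 5.0]
gripper_width: 8.6
gripper_force: 30.0
```

Request:
send_rows(targets="0 0 -0.01 0 0 0 0;0 0 -0.035 0 0 0 0;0 0 -0.07 0 0 0 0;0 0 -0.11 0 0 0 0;0 0 -0.15 0 0 0 0;0 0 -0.19 0 0 0 0;0 0 -0.2 0 0 0 0;0 0 -0.2 0 0 0 0")

```text
time_s: 4.52
ee_pos: [598.1, 48.9, 241.4]
ee_rot: [180.0, -0.5, 10.0]
force: [0.7, 0.6, -0.5]
gripper_width: 8.4
gripper_force: 30.0
```

```bash
python3 g.py 425 285 238 8
```

```text
shift [-0.1293 -0.2626  0.0021] rot [ 0.04 -0.48  2.04] dist 293.0 rows> 7.0
t 4.5167 pos [598.1  48.9 241.4] [179.95  -0.48  10.04] F [ 0.7  0.6 -0.5] w 8.4 gf 29.97787713786238
```

Request:
send_rows(targets="-0.129 -0.263 0.002 0 0 2 0;-0.129 -0.263 0.002 0 0 2 0;-0.129 -0.263 0.002 0 0 2 0;-0.129 -0.263 0.002 0 0 2 0;-0.129 -0.263 0.002 0 0 2 0;-0.129 -0.263 0.002 0 0 2 0;-0.129 -0.263 0.002 0 0 2 0;-0.129 -0.263 0.002 0 0 2 0;-0.129 -0.263 0.002 0 0 2 0;-0.129 -0.263 0.002 0 0 2 0;-0.129 -0.263 0.002 0 0 2 0")

```text
time_s: 5.43
ee_pos: [423.8, 284.0, 233.8]
ee_rot: [179.9, 0.1, 8.0]
force: [-0.1, -0.2, -0.5]
gripper_width: 8.6
gripper_force: 30.0
```

```bash
python3 w.py m1; python3 g.py 540 300 230 8
```

```text
[501.33047228 295.42419587 404.34144102] [-1.62398674e+01 -7.53098770e-02 -8.20386128e+01]
shift [0.117  0.     0.0039] rot [ 0.06  0.07 -0.08] dist 117.0 rows> 2.8
t 5.4833 pos [424.1 283.9 234. ] [1.7994e+02 7.0000e-02 7.9200e+00] F [ 0.6 -0.   0.2] w 8.5 gf 29.977830304196686
```

View pics/m1.png

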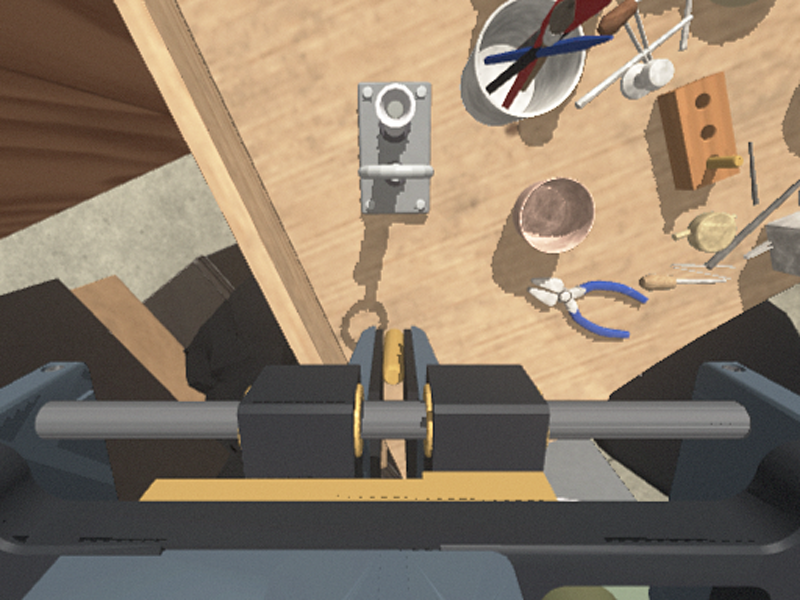

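m1: tube mouth at (396,105), ring bar from (360,171) to (433,171), and pin A hanging straight between the fingers at (394,355). I refine the mouth numerically.

```bash
python3 - <<'E'
from h import *
f=np.load("pics/m1.npy",allow_pickle=True).item(); k=.64
im=f["image"]; g=cv2.cvtColor(im,cv2.COLOR_BGR2GRAY)
print(g[50:88,238:270:1][::2, ::1])
print("mouth",at_z(f,396*k,105*k,118).round(1),"ring",at_z(f,396.5*k,171*k,150).round(1))
a=at_z(f,360*k,171*k,150);b=at_z(f,433*k,171*k,150);print(a,b,np.linalg.norm(a-b))
P=np.array([at_z(f,u*k,v*k,10) for u,v in [(359,84),(430,82),(430,214),(361,213)]]);print(P.round(1),P.mean(0),[np.linalg.norm(P[i]-P[i-1]).round(1) for i in range(4)])
d=P[0]+P[1]-P[2]-P[3];print("yaw",np.degrees(np.arctan2(d[1],d[0])))
print("pin", [np.round(proj(f,env.state()["ee_pos"]+np.array([0,0,-30.]))/k,1)])
E
```

```text
[[184 184 185 185 186 188 192 192 190 192 190 190 193 193 193 198 196 197
  197 198 197 195 194 192 194 196 198 199 197 198 199 195]
 [182 183 180 180 180 182 180 181 180 181 182 179 171 174 173 174 176 176
  179 179 182 180 183 178 181 183 185 193 192 192 191 190]
 [165 170 170 165 165 164 167 164 167 187 199 228 242 253 255 255 255 242
  244 222 221 182 165 168 170 169 169 169 168 167 165 187]
 [161 164 167 169 165 164 167 212 253 255 253 247 236 223 192 180 211 233
  243 252 255 255 237 179 165 166 170 166 173 208 233 233]
 [189 165 164 165 165 207 252 255 245 185 116 114 115 118 121 120 121 117
  116 120 166 230 255 255 233 177 167 169 175 225 222 218]
 [149 168 164 177 234 255 250 200 116 118 120 122 122 121 123 122 118 122
  122 121 120 124 169 232 255 255 182 153 121 205 223 223]
 [171 168 171 225 255 250 158 117 121 117 119 125 121 120 120 118 121 120
  120 120 121 121 119 142 227 251 234 162 143  91  95 104]
 [168 166 199 253 255 232 133 122 121 119 120 118 130 139 143 148 138 132
  116 116 118 121 125 123 168 246 254 230 169 168 171 171]
 [166 173 225 255 245 173 161 143 11
[... 1128 characters left out ...]
120 176 169 166 166 168 168 170]
 [168 165 168 172 159  67  94  93  65  94 124 123 121 119 118 119 118 121
  122 114  85 105  96  86 126 171 170 168 167 170 170 173]
 [167 165 166 146  99  99  86  81  64  64  69  92 114 117 116 115 116 106
   80  63  73  97  97 157 172 169 167 167 170 169 167 171]]
mouth [545. 299. 118.] ring [505.2 293.3 150. ]
[502.23219064 314.41257835 150.        ] [508.12874316 272.2558729  150.        ] 42.56708993526185
[[573.4 334.   10. ]
 [583.3 274.1  10. ]
 [473.8 255.9  10. ]
 [465.8 319.6  10. ]] [524.06561076 295.91134889  10.        ] [np.float64(108.5), np.float64(60.8), np.float64(111.1), np.float64(64.1)]
yaw 8.534231679608721
pin [array([[393.4, 335.7]])]
```

```bash
python3 g.py 544.9 299.3 170 8.4
```

```text
shift [0.1218 0.0014 0.0639] rot [ 0.06  0.07 -0.48] dist 138.0 rows> 3.3
t 5.4833 pos [424.1 283.9 234. ] [1.7994e+02 7.0000e-02 7.9200e+00] F [ 0.6 -0.   0.2] w 8.5 gf 29.977830304196686
```

Request:
send_rows(targets="0.04 0.001 0 0 0 -0.5 0;0.08 0.001 0 0 0 -0.5 0;0.122 0.001 0.01 0 0 -0.5 0;0.122 0.001 0.035 0 0 -0.5 0;0.122 0.001 0.064 0 0 -0.5 0;0.122 0.001 0.064 0 0 -0.5 0;0.122 0.001 0.064 0 0 -0.5 0;0.122 0.001 0.064 0 0 -0.5 0")

```text
time_s: 6.15
ee_pos: [545.5, 300.8, 172.1]
ee_rot: [-180.0, -0.1, 8.5]
force: [0.3, 0.3, 0.4]
gripper_width: 8.5
gripper_force: 30.0
```

```bash
python3 w.py m2; python3 g.py 544.9 299.3 121 8.4
```

```text
[622.34219248 312.46990813 342.95230737] [-1.60439309e+01  3.30135171e-02 -8.15365969e+01]
shift [-0.0012  0.0018  0.0519] rot [-0.06 -0.19  0.09] dist 52.0 rows> 1.2
t 6.2 pos [545.6 301.2 172.9] [-179.94   -0.19    8.49] F [-0.1  1.1  0.2] w 8.7 gf 29.97776900563622
```

View pics/m2.png

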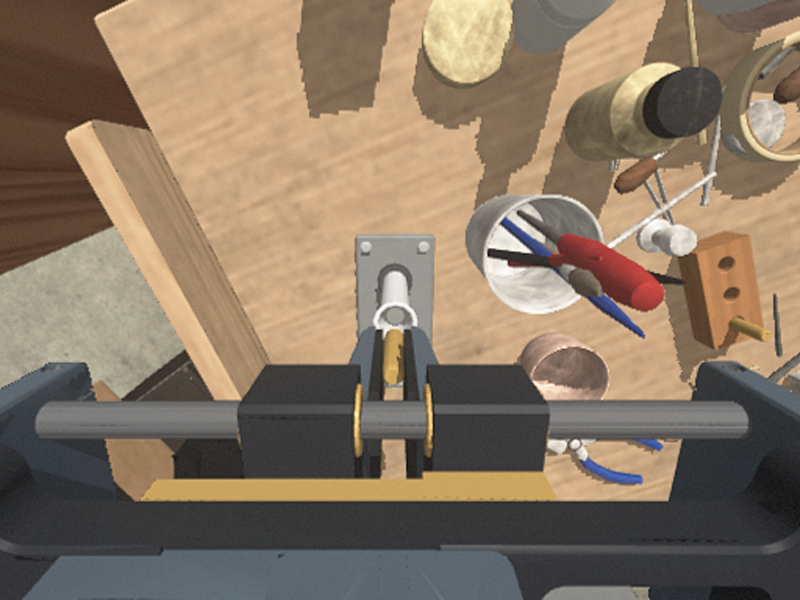

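m2: mouth at about (397,315), with the pin's lower end just nearer the robot at (394,335) and above the mouth.

```bash
python3 - <<'E'
from h import *
f=np.load("pics/m2.npy",allow_pickle=True).item(); k=.64
for v in (313,315,317): print(at_z(f,397*k,v*k,118).round(1))
print(env.state()["ee_pos"],env.state()["qvel"].round(2))
for p in ([545,299,143],[545.6,301,143],[545,299.3,118]): print(proj(f,p)/k)
print(cv2.cvtColor(f["image"],cv2.COLOR_BGR2GRAY)[190:216:1,238:270])
E
```

```text
[550.4 299.4 118. ]
[549.2 299.2 118. ]
[548.1 299.  118. ]
[545.64982236 301.20765226 172.91294675] [ 0.49 -0.73 -0.17  0.06 -0.25  0.04]
[[396.62197804 338.11423407]]
[[392.93628665 336.4925769 ]]
[[395.72220731 321.95391479]]
[[151 152 144  91  95  99 127 172 183 201 213 216 222 226 230 232 230 229
  229 228 223 213 197 167 151 154 154 154 154 155 154 156]
 [150 154 142  92  95  99 130 174 185 201 215 219 223 226 231 231 230 230
  230 229 222 212 201 173 151 156 154 157 153 155 155 155]
 [154 152 128  89  95 100 139 175 189 202 211 217 218 227 235 236 231 228
  224 227 221 213 202 177 146 152 151 153 155 153 156 154]
 [152 147 130 109  88 102 145 174 186 209 224 229 225 238 249 248 240 238
  229 234 224 218 204 178 145 152 153 154 153 154 155 156]
 [150 150 152 146  92 105 148 186 222 235 246 251 251 249 246 246 250 253
  253 248 237 237 218 184 147 153 153 152 156 152 153 153]
 [149 150 151 135  87 109 172 232 255 249 242 236 230 217 207 196 218 231
  238 241 248 251 245 205 140 149 154 153 153 155 154 155]
 [148 151 145 110  93 155 238 254 244 219 195 182 160 128 121 119 128 145
[... 1887 characters left out ...]
2 128 113 106 103 105 107 117 129]
 [108 110 108  44  46  45  77 184 246 238 225 173 148 155 162 166 164 178
  204 213 117  47  51  54  69 114 105 107 107 101 107 108]
 [108 102  68  54  56  52  85 186 249 190 119 138 154 160 166 168 162 161
  174 209 123  53  58  59  63  85 106 107 107 105 108 102]
 [105 103  67  58  62  56  88 191 243 129 127 144 158 160 165 168 164 162
  162 163 117  56  60  58  60  76 109 107 107 105 105 109]
 [110 100  62  61  60  55  94 185 208 108 131 143 160 164 167 171 164 164
  161 139  80  57  61  57  59  70 112 105 107 106 106 106]
 [107  96  58  60  59  53  93 174 178 113 134 150 163 166 167 165 167 164
  161 141  83  56  60  58  59  70 107 105 104 105 106 105]]
```

Request:
send_rows(targets="0 0.0015 0.01 0 0 0 0;0 0.0015 0.02 0 0 0 0;0 0.0015 0.028 0 0 0 0;0 0.0015 0.036 0 0 0 0;0 0.0015 0.044 0 0 0 0;0 0.0015 0.05 0 0 0 0;0 0.0015 0.05 0 0 0 0;0 0.0015 0.05 0 0 0 0")

```text
time_s: 6.87
ee_pos: [544.5, 299.7, 120.1]
ee_rot: [180.0, 0.1, 8.5]
force: [0.8, 0.2, -0.6]
gripper_width: 8.7
gripper_force: 30.0
```

Request:
send_rows(targets="0 0 0 0 0 0 25;0 0 0 0 0 0 25;0 0 0 0 0 0 25;0 0 -0.02 0 0 0 25;0 0 -0.05 0 0 0 0;0 0 -0.05 0 0 0 0;0 0 -0.05 0 0 0 0;0 0 -0.05 0 0 0 0;0 0 -0.05 0 0 0 0")

```text
time_s: 7.62
ee_pos: [544.1, 299.4, 169.7]
ee_rot: [180.0, 0.1, 8.5]
force: [0.1, 0.1, -0.4]
gripper_width: 0.4
gripper_force: 0.0
```

```bash
python3 - <<'E'
from h import *
f=pack("wrist"); s=env.state(); print(s["ee_pos"],s["gripper_width"])
cv2.imwrite("pics/m3.png",cv2.resize(f["image"][170:270,180:330],None,fx=5,fy=5,interpolation=cv2.INTER_CUBIC))
p=np.array([[545.2,299.3,137],[545.2,299.3,118]]);print((proj(f,p)-[180,170])*5)
E
```

```text
[544.08006206 299.36646111 169.56167684] 0.21743174512826347
[[359.92084266 212.48539008]
 [359.56875988 174.01462631]]
```

View pics/m3.png

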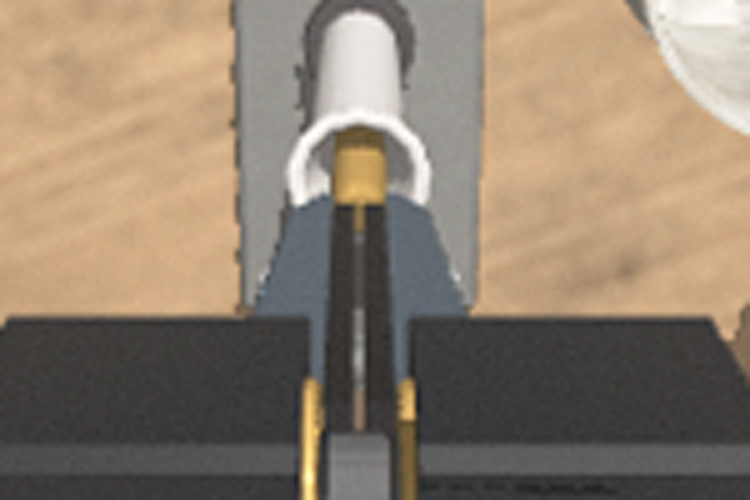

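m3: pin A stands in the tube, seen at (360,170) inside the rim. Next I push it flush with closed fingers.

Request:
send_rows(targets="0.001 0 0.02 0 0 0 0;0.001 0 0.03 0 0 0 0;0.001 0 0.036 0 0 0 0;0.001 0 0.042 0 0 0 0;0.001 0 0.047 0 0 0 0;0.001 0 0.05 0 0 0 0;0.001 0 0.051 0 0 0 0;0.001 0 0.051 0 0 0 0")

```text
time_s: 8.33
ee_pos: [545.8, 299.9, 119.8]
ee_rot: [180.0, -0.0, 8.5]
force: [-0.6, -0.4, 0.1]
gripper_width: 0.5
gripper_force: 0.1
```

Request:
send_rows(targets="0 0 -0.03 0 0 0 0;0 0 -0.07 0 0 0 0;0 0 -0.11 0 0 0 10;0 0 -0.12 0 0 0 40;0 0 -0.12 0 0 0 40")

```text
time_s: 8.75
ee_pos: [547.5, 300.9, 244.3]
ee_rot: [-179.8, -0.5, 8.5]
force: [0.4, 0.5, -0.2]
gripper_width: 17.4
gripper_force: 0.0
```

```bash
python3 g.py 553.2 22 238 8.4
```

```text
shift [-0.0358  0.2766  0.0052] rot [-0.17 -0.49  0.13] dist 279.0 rows> 6.7
t 8.75 pos [547.5 300.9 244.3] [-179.84   -0.49    8.53] F [ 0.4  0.5 -0.2] w 17.4 gf 0.0
```

Request:
send_rows(targets="-0.036 0.277 0.005 0 0 0 40;-0.036 0.277 0.005 0 0 0 40;-0.036 0.277 0.005 0 0 0 40;-0.036 0.277 0.005 0 0 0 40;-0.036 0.277 0.005 0 0 0 40;-0.036 0.277 0.005 0 0 0 40;-0.036 0.277 0.005 0 0 0 40;-0.036 0.277 0.06 0 0 0 40;-0.036 0.277 0.1 0 0 0 40;-0.036 0.277 0.13 0 0 0 40;-0.036 0.277 0.14 0 0 0 40;-0.036 0.277 0.14 0 0 0 40")

```text
time_s: 9.75
ee_pos: [547.6, 20.5, 95.5]
ee_rot: [-179.9, 0.6, 8.5]
force: [-0.6, -0.1, 0.5]
gripper_width: 36.4
gripper_force: 0.0
```

```bash
python3 g.py 553.2 22 37 8.4
```

```text
shift [ 0.0064 -0.0006  0.0585] rot [-0.07  0.59  0.13] dist 59.0 rows> 1.4
t 9.75 pos [547.6  20.5  95.5] [-179.93    0.59    8.53] F [-0.6 -0.1  0.5] w 36.4 gf 0.0
```

Request:
send_rows(targets="0 0 0 0 0 0 40;0 0 0 0 0 0 40;0 0 0 0 0 0 40;0 0 0 0 0 0 40")

```text
time_s: 10.08
ee_pos: [552.6, 20.8, 101.9]
ee_rot: [180.0, -0.2, 8.5]
force: [0.3, 0.3, -0.2]
gripper_width: 36.4
gripper_force: 0.0
```

```bash
python3 g.py 553.2 22 37 8.4
```

```text
shift [ 0.0005 -0.0011  0.0649] rot [ 0.04 -0.23  0.15] dist 65.0 rows> 1.6
t 10.0833 pos [552.6  20.8 101.9] [179.96  -0.23   8.55] F [ 0.3  0.3 -0.2] w 36.4 gf 0.0
```

Request:
send_rows(targets="0.0005 -0.001 0.03 0 0 0 40;0.0005 -0.001 0.055 0 0 0 40;0.0005 -0.001 0.065 0 0 0 40;0.0005 -0.001 0.065 0 0 0 40;0.0005 -0.001 0.065 0 0 0 0;0.0005 -0.001 0.065 0 0 0 0;0.0005 -0.001 0.065 0 0 0 0;0.0005 -0.001 0.065 0 0 0 0;0.0005 -0.001 0.065 0 0 0 0;0.0005 -0.001 0.065 0 0 0 0;0.0005 -0.001 0.065 0 0 0 0", grip_force=30)

```text
time_s: 11.0
ee_pos: [552.4, 21.7, 35.8]
ee_rot: [180.0, -0.1, 8.5]
force: [0.5, -1.4, 5.6]
gripper_width: 8.8
gripper_force: 30.0
```

Request:
send_rows(targets="0 0 -0.01 0 0 0 0;0 0 -0.035 0 0 0 0;0 0 -0.07 0 0 0 0;0 0 -0.11 0 0 0 0;0 0 -0.15 0 0 0 0;0 0 -0.19 0 0 0 0;0 0 -0.2 0 0 0 0;0 0 -0.2 0 0 0 0;0 0 -0.2 0 0 0 0;0 0 -0.2 0 0 0 0")

```text
time_s: 11.83
ee_pos: [550.2, 21.6, 232.7]
ee_rot: [-180.0, 0.2, 8.5]
force: [0.2, 1.0, -1.1]
gripper_width: 8.7
gripper_force: 30.0
```

```bash
python3 g.py 544.7 299.3 180 8.4
```

```text
shift [ 0.036  -0.2754  0.0527] rot [-0.02  0.25  0.13] dist 283.0 rows> 6.8
t 11.8333 pos [550.2  21.6 232.7] [-179.98    0.25    8.53] F [ 0.2  1.  -1.1] w 8.7 gf 29.999441443942487
```

Request:
send_rows(targets="0.036 -0.275 0 0 0 0 0;0.036 -0.275 0 0 0 0 0;0.036 -0.275 0 0 0 0 0;0.036 -0.275 0 0 0 0 0;0.036 -0.275 0 0 0 0 0;0.036 -0.275 0 0 0 0 0;0.036 -0.275 0 0 0 0 0;0.036 -0.275 0.02 0 0 0 0;0.036 -0.275 0.045 0 0 0 0;0.036 -0.275 0.052 0 0 0 0;0.036 -0.275 0.052 0 0 0 0;0.036 -0.275 0.052 0 0 0 0")

```text
time_s: 12.83
ee_pos: [546.1, 298.5, 181.7]
ee_rot: [179.9, 0.1, 8.5]
force: [0.4, -0.3, 0.2]
gripper_width: 8.8
gripper_force: 30.0
```

Request:
send_rows(targets="0 0 0 0 0 0 0;0 0 0 0 0 0 0;0 0 0 0 0 0 0")

```text
time_s: 13.08
ee_pos: [547.1, 298.9, 184.1]
ee_rot: [-180.0, -0.1, 8.5]
force: [0.5, -0.3, -0.6]
gripper_width: 8.5
gripper_force: 30.0
```

```bash
python3 g.py 544.9 299.3 120 8.4; python3 - <<'E'
from h import *
f=pack("wrist"); np.save("pics/m4.npy",f,allow_pickle=True);g=cv2.cvtColor(f["image"],cv2.COLOR_BGR2GRAY); p=env.state()["ee_pos"]
print(proj(f,[545.2,299.3,118]),proj(f,p-[0,0,30]))
for r in range(188,222,2): print(r,g[r,236:272])
E
```

```text
shift [-0.0022 -0.0006  0.0641] rot [-0.04 -0.13  0.1 ] dist 64.0 rows> 1.5
t 13.0833 pos [547.1 298.9 184.1] [-1.7996e+02 -1.3000e-01  8.5000e+00] F [ 0.5 -0.3 -0.6] w 8.5 gf 29.99945243820548
[[251.00780596 202.92663343]] [[251.68625197 215.25010907]]
188 [152 152 155 145  94  93 108 157 182 197 213 216 223 226 232 230 232 231
 227 226 221 213 197 138 117 153 154 151 154 154 156 157 152 151 151 152]
190 [153 153 151 131  91  92 113 167 184 200 211 212 231 234 241 242 237 229
 230 223 219 214 200 164 152 155 155 155 154 156 153 156 152 156 155 151]
192 [151 152 154 155 146  93 131 205 232 247 253 250 247 240 238 240 243 249
 251 253 250 235 210 168 150 154 152 155 154 153 155 154 154 152 151 155]
194 [150 149 151 138  94 159 236 253 236 188 166 118  93  89  92  88  88 104
 124 150 190 237 248 237 183 144 151 150 154 154 151 155 153 154 150 154]
196 [151 148 148 185 248 251 237 187 109 110  94  87  88  93  87  90  89  84
  87  94 116 120 180 230 248 247 157 151 153 153 153 151 154 152 150 155]
198 [150 147 180 241 245 209 105 114 115 115  93 107 125 173 175 178 180 159
 106  95 115 1
[... 1020 characters left out ...]
82 153 157 163 162 166
 187 227 254 251 131  50  59  59  58  76 109 106 109 110 104 106 108 124]
214 [108 105 105 103  60  54  60  57  79 153 186 121 138 155 160 165 166 165
 163 157 155 160  98  54  60  60  59  73 111 106 108 104 106 107 107 106]
216 [105 108 108  90  48  60  61  60  58  75 114 130 142 158 164 168 166 164
 166 160 155 133  82  56  61  62  60  65  98 106 106 107 107 107 106 107]
218 [107 106 104  78  56  60  58  59  56  74 116 135 147 160 164 167 166 164
 164 163 153 138  78  57  59  59  53  61  88 109 105 106 105 106 109 106]
220 [106 103 103  72  58  61  61  59  59  76 119 135 149 158 167 165 170 164
 148 149 146 138  77  55  60  59  60  56  79 107 107 108 105 105 105 102]
```

Request:
send_rows(targets="-0.002 -0.0005 0.015 0 0 0 0;-0.002 -0.0005 0.028 0 0 0 0;-0.002 -0.0005 0.034 0 0 0 0;-0.002 -0.0005 0.038 0 0 0 0;-0.002 -0.0005 0.042 0 0 0 0;-0.002 -0.0005 0.046 0 0 0 0")

```text
time_s: 13.63
ee_pos: [545.0, 299.5, 137.7]
ee_rot: [-180.0, -0.1, 8.5]
force: [-0.2, -0.4, 3.0]
gripper_width: 9.1
gripper_force: 30.0
```

Request:
send_rows(targets="0 0 0.004 0 0 0 0;0 0 0.008 0 0 0 0;0 0 0.012 0 0 0 0;0 0 0.016 0 0 0 0;0 0 0.017 0 0 0 0;0 0 0.017 0 0 0 0")

```text
time_s: 14.13
ee_pos: [544.0, 299.0, 119.1]
ee_rot: [180.0, 0.1, 8.5]
force: [-0.2, 0.5, -1.3]
gripper_width: 8.7
gripper_force: 30.0
```

Request:
send_rows(targets="0 0 0 0 0 0 25;0 0 0 0 0 0 25;0 0 0 0 0 0 25;0 0 -0.02 0 0 0 25;0.001 0 -0.05 0 0 0 0;0.001 0 -0.05 0 0 0 0;0.001 0 -0.05 0 0 0 0;0.001 0 -0.05 0 0 0 0;0.001 0 -0.05 0 0 0 0")

```text
time_s: 14.88
ee_pos: [544.6, 298.9, 168.6]
ee_rot: [179.9, 0.1, 8.5]
force: [0.0, 0.6, -0.1]
gripper_width: 0.3
gripper_force: 0.0
```

Request:
send_rows(targets="0 0 0.02 0 0 0 0;0 0 0.03 0 0 0 0;0 0 0.035 0 0 0 0;0 0 0.04 0 0 0 0;0 0 0.045 0 0 0 0;0 0 0.049 0 0 0 0;0 0 0.05 0 0 0 0;0 0 0.05 0 0 0 0;0 0 0.05 0 0 0 0")

```text
time_s: 15.63
ee_pos: [545.3, 299.3, 119.7]
ee_rot: [180.0, 0.0, 8.5]
force: [-0.9, 0.2, -0.5]
gripper_width: 0.4
gripper_force: 0.0
```

Request:
send_rows(targets="0 0 0.001 0 0 0 0;0 0 0.002 0 0 0 0;0 0 0.002 0 0 0 0;0 0 0.002 0 0 0 0")

```text
time_s: 15.97
ee_pos: [545.6, 299.5, 118.3]
ee_rot: [-180.0, -0.1, 8.5]
force: [-0.3, -0.3, 3.0]
gripper_width: 0.3
gripper_force: 1.7
```

Request:
send_rows(targets="0 0 0.001 0 0 0 0;0 0 0.001 0 0 0 0;0 0 0.001 0 0 0 0")

```text
time_s: 16.22
ee_pos: [545.7, 299.5, 118.3]
ee_rot: [-180.0, -0.1, 8.5]
force: [-1.6, -1.4, 8.4]
gripper_width: 0.9
gripper_force: 4.0
```

Request:
send_rows(targets="0 0 -0.03 0 0 0 0;0 0 -0.07 0 0 0 0;0 0 -0.11 0 0 0 0;0 0 -0.13 0 0 0 0;0 0 -0.13 0 0 0 0")

```text
time_s: 16.63
ee_pos: [547.6, 300.5, 252.7]
ee_rot: [-179.8, -0.6, 8.5]
force: [-0.2, -0.7, 0.2]
gripper_width: 0.3
gripper_force: 0.0
```

```bash
python3 g.py 540 -235 190 25;python3 g.py 540 -235 245 8.5
```

```text
shift [-0.0876  0.5287  0.0599] rot [ -0.11  -0.62 -16.47] dist 539.0 rows> 12.9
t 16.6333 pos [547.6 300.5 252.7] [-179.8    -0.59    8.53] F [-0.2 -0.7  0.2] w 0.3 gf 0.0
shift [-0.087   0.5285  0.0049] rot [-0.2  -0.59  0.03] dist 536.0 rows> 12.8
t 16.6333 pos [547.6 300.5 252.7] [-179.8    -0.59    8.53] F [-0.2 -0.7  0.2] w 0.3 gf 0.0
```

Request:
send_rows(targets="-0.087 0.529 0.01 0 0 -7 0;-0.087 0.529 0.01 0 0 -14 0;-0.087 0.529 0.01 0 0 -16.5 0;-0.087 0.529 0.01 0 0 -16.5 0;-0.087 0.529 0.01 0 0 -16.5 40;-0.087 0.529 0.01 0 0 -16.5 50;-0.087 0.529 0.01 0 0 -16.5 50;-0.087 0.529 0.01 0 0 -16.5 50;-0.087 0.529 0.01 0 0 -16.5 50;-0.087 0.529 0.01 0 0 -16.5 50;-0.087 0.529 0.01 0 0 -16.5 50;-0.087 0.529 0.01 0 0 -16.5 50")

```text
time_s: 17.63
ee_pos: [537.2, -201.6, 236.2]
ee_rot: [-179.9, 0.1, 25.0]
force: [1.0, -0.1, 0.1]
gripper_width: 45.8
gripper_force: 0.0
```

```bash
python3 g.py 540 -235 190 25
```

```text
shift [-0.0115  0.0315  0.0461] rot [-0.09  0.08  0.02] dist 57.0 rows> 1.4
t 17.6333 pos [ 537.2 -201.6  236.2] [-1.7991e+02  8.0000e-02  2.5020e+01] F [ 1.  -0.1  0.1] w 45.8 gf 0.0
```

Request:
send_rows(targets="-0.012 0.031 0.03 0 0 0 50;-0.012 0.031 0.04 0 0 0 50;-0.012 0.031 0.04 0 0 0 50;-0.012 0.031 0.04 0 0 0 50;-0.012 0.031 0.04 0 0 0 50")

```text
time_s: 18.05
ee_pos: [540.8, -232.2, 197.8]
ee_rot: [-180.0, -0.0, 25.1]
force: [-0.6, -0.2, -0.6]
gripper_width: 45.4
gripper_force: 0.0
```

```bash
python3 - <<'E'
from h import *
f=pack("wrist"); np.save("pics/k2.npy",f,allow_pickle=True)
p=proj(f,[609,-210,82])[0]; print(p,env.state()["ee_pos"])
x,y=map(int,p); x0,y0=max(x-65,0),max(y-50,0); print(x0,y0)
cv2.imwrite("pics/k2.png",cv2.resize(f["image"][y0:y0+100,x0:x0+130],None,fx=6,fy=6,interpolation=cv2.INTER_CUBIC))
E
```

```text
[260.29978102 120.94947706] [ 541.0615134  -232.08145882  198.37277387]
195 70
```

View pics/k2.png

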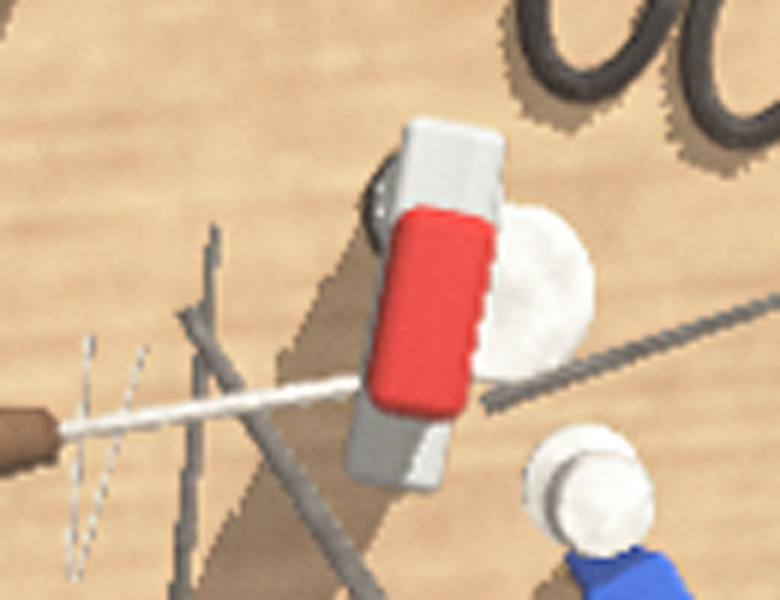

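k2: red grip top centre at (434,310), bridge ends at (453,124) and (393,484) with the foot at the top end (black rubber at 378,200). A flat white disc at (530,295) lies low beside it.

```bash
python3 - <<'E'
from h import *
f=np.load("pics/k2.npy",allow_pickle=True).item()
def P(u,v,z): return at_z(f,195+u/6,70+v/6,z)
B=np.array([P(*c,48) for c in [(404,118),(503,130),(441,491),(345,478)]])
d=(B[0]+B[1]-B[2]-B[3])/2; print("bridge",B.mean(0).round(1),"len",np.linalg.norm(d).round(1),"w",np.linalg.norm(B[1]-B[0]).round(1),"yaw",np.degrees(np.arctan2(d[1],d[0])))
G=np.array([P(*c,82) for c in [(403,206),(497,214),(465,416),(367,403)]])
d=(G[0]+G[1]-G[2]-G[3])/2; print("grip",G.mean(0).round(1),"len",np.linalg.norm(d).round(1),"w",np.linalg.norm(G[1]-G[0]).round(1),"yaw",np.degrees(np.arctan2(d[1],d[0])))
E
```

```text
bridge [ 610.6 -217.1   48. ] len 68.4 w 18.8 yaw 16.064441005015855
grip [ 611.1 -216.8   82. ] len 33.9 w 16.1 yaw 16.023532315061768
```

```bash
python3 g.py 610.8 -217 120 16;python3 g.py 610.8 -217 52 16
```

```text
shift [0.0695 0.0159 0.0785] rot [ 0.05 -0.06  9.11] dist 106.0 rows> 2.5
t 18.1 pos [ 541.1 -232.1  198.4] [ 1.7995e+02 -6.0000e-02  2.5110e+01] F [ 0.1 -0.3  0.2] w 45.4 gf 0.0
shift [0.0694 0.0158 0.1465] rot [ 0.05 -0.06  9.11] dist 163.0 rows> 3.9
t 18.1 pos [ 541.1 -232.1  198.4] [ 1.7995e+02 -6.0000e-02  2.5110e+01] F [ 0.1 -0.3  0.2] w 45.4 gf 0.0
```

Request:
send_rows(targets="0.035 0.008 0.02 0 0 5 50;0.0695 0.016 0.04 0 0 9 50;0.0695 0.016 0.07 0 0 9 50;0.0695 0.016 0.078 0 0 9 50;0.0695 0.016 0.078 0 0 9 50;0.0695 0.016 0.078 0 0 9 50;0.0695 0.016 0.078 0 0 9 50")

```text
time_s: 18.68
ee_pos: [610.8, -218.4, 122.0]
ee_rot: [179.9, -0.2, 16.0]
force: [-0.1, 0.1, 0.1]
gripper_width: 45.9
gripper_force: 0.0
```

```bash
python3 g.py 610.8 -217 52 16
```

```text
shift [ 0.0002 -0.0015  0.07  ] rot [ 0.13 -0.16  0.04] dist 70.0 rows> 1.7
t 18.6833 pos [ 610.8 -218.4  122. ] [ 1.7987e+02 -1.6000e-01  1.6040e+01] F [-0.1  0.1  0.1] w 45.9 gf 0.0
```

Request:
send_rows(targets="0 -0.001 0.03 0 0 0 50;0 -0.001 0.06 0 0 0 50;0 -0.001 0.07 0 0 0 50;0 -0.001 0.07 0 0 0 50;0 -0.001 0.07 0 0 0 50;0 -0.001 0.07 0 0 0 10;0 -0.001 0.07 0 0 0 0;0 -0.001 0.07 0 0 0 0;0 -0.001 0.07 0 0 0 0;0 -0.001 0.07 0 0 0 0;0 -0.001 0.07 0 0 0 0;0 -0.001 0.07 0 0 0 0", grip_force=40)

```text
time_s: 19.68
ee_pos: [610.4, -217.3, 50.4]
ee_rot: [179.9, -0.1, 16.0]
force: [-0.3, 0.3, 5.2]
gripper_width: 17.8
gripper_force: 40.0
```

```bash
python3 g.py 610.8 -217 250 16
```

```text
shift [ 0.0006  0.     -0.1996] rot [ 0.05 -0.06  0.04] dist 200.0 rows> 4.8
t 19.6833 pos [ 610.4 -217.3   50.4] [ 1.7995e+02 -6.0000e-02  1.6040e+01] F [-0.3  0.3  5.2] w 17.8 gf 40.00094711780548
```

Request:
send_rows(targets="0 0 -0.01 0 0 0 0;0 0 -0.035 0 0 0 0;0 0 -0.07 0 0 0 0;0 0 -0.11 0 0 0 0;0 0 -0.15 0 0 0 0;0 0 -0.185 0 0 0 0;0 0 -0.2 0 0 0 0;0 0 -0.2 0 0 0 0;0 0 -0.2 0 0 0 0")

```text
time_s: 20.43
ee_pos: [609.8, -217.0, 249.6]
ee_rot: [180.0, -0.0, 16.0]
force: [0.1, 0.5, -2.7]
gripper_width: 18.1
gripper_force: 40.0
```

```bash
python3 g.py 525.2 296.3 250 8.4
```

```text
shift [ 6.050e-02 -5.167e-01 -5.000e-04] rot [ 0.01 -0.01  7.63] dist 520.0 rows> 12.5
t 20.4333 pos [ 609.8 -217.   249.6] [ 1.7999e+02 -1.0000e-02  1.6030e+01] F [ 0.1  0.5 -2.7] w 18.1 gf 39.99929130077362
```

Request:
send_rows(targets="0.003 -0.02 -0.003 0 0 1 0;0.006 -0.05 -0.005 0 0 2 0;0.01 -0.085 -0.005 0 0 3 0;0.014 -0.12 -0.005 0 0 4 0;0.018 -0.155 -0.005 0 0 5 0;0.022 -0.19 -0.005 0 0 6 0;0.026 -0.225 -0.005 0 0 7 0;0.03 -0.26 -0.005 0 0 7.6 0;0.034 -0.295 -0.005 0 0 7.6 0;0.038 -0.33 -0.005 0 0 7.6 0;0.042 -0.365 -0.005 0 0 7.6 0;0.046 -0.4 -0.005 0 0 7.6 0")

```text
time_s: 21.43
ee_pos: [541.7, 181.2, 251.4]
ee_rot: [179.9, 0.3, 8.4]
force: [-0.2, 0.3, -2.4]
gripper_width: 17.8
gripper_force: 40.0
```

```bash
python3 g.py 525.2 296.3 250 8.4
```

```text
shift [ 0.0006 -0.1162  0.0012] rot [0.06 0.35 0.03] dist 116.0 rows> 2.8
t 21.4333 pos [541.7 181.2 251.4] [179.94   0.35   8.43] F [-0.2  0.3 -2.4] w 17.8 gf 39.99771773815155
```

Request:
send_rows(targets="0 -0.035 0 0 0 0 0;0.0005 -0.07 0 0 0 0 0;0.0005 -0.1 0 0 0 0 0;0.0005 -0.116 0 0 0 0 0;0.0005 -0.116 0 0 0 0 0;0.0005 -0.116 0 0 0 0 0;0.0005 -0.116 0.02 0 0 0 0;0.0005 -0.116 0.02 0 0 0 0;0.0005 -0.116 0.02 0 0 0 0;0.0005 -0.116 0.02 0 0 0 0")

```text
time_s: 22.27
ee_pos: [527.4, 293.9, 234.4]
ee_rot: [180.0, 0.0, 8.4]
force: [-0.2, -0.4, -1.8]
gripper_width: 18.4
gripper_force: 40.0
```

```bash
python3 g.py 525.2 296.3 208 8.4; python3 - <<'E'
from h import *
s=env.state();f=pack("wrist");np.save("pics/q1.npy",f,allow_pickle=True)
g=cv2.cvtColor(f["image"],cv2.COLOR_BGR2GRAY)
c=s["ee_pos"];a=np.radians(s["ee_rot"][2]);x=np.array([np.cos(a),np.sin(a),0])
for n,p in [("mouth",[545.2,299.3,118]),("bridge end mid",c+35*x-[0,0,2.4]),("foot far edge",c+35*x-[0,0,50])]: print(n,proj(f,p).round(1))
print(g[176:226:2,232:276])
E
```

```text
shift [-0.0018 -0.0027  0.0264] rot [ 0.03  0.05 -0.04] dist 27.0 rows> 0.6
t 22.2667 pos [527.4 293.9 234.4] [1.7997e+02 5.0000e-02 8.3600e+00] F [-0.2 -0.4 -1.8] w 18.4 gf 39.99924123287201
mouth [[249.  170.5]]
bridge end mid [[251.8 181.1]]
foot far edge [[251.6 167.3]]
[[155 156 159 ... 187 189 187]
 [157 155 159 ... 191 191 192]
 [156 158 140 ... 192 191 190]
 ...
 [ 56  59  62 ... 111 108 108]
 [ 62  56  58 ... 110 110 107]
 [ 58  59  59 ... 108 107 110]]
```

```bash
python3 - <<'E'
from h import *
f=np.load("pics/q1.npy",allow_pickle=True).item(); im=f["image"]
print([(r,*im[r,252]) for r in range(160,206,2)])
for r in (186,190): print([int(v) for v in cv2.cvtColor(im,6)[r,225:280]])
E
```

```text
[(160, np.uint8(224), np.uint8(228), np.uint8(231)), (162, np.uint8(215), np.uint8(221), np.uint8(225)), (164, np.uint8(104), np.uint8(110), np.uint8(117)), (166, np.uint8(66), np.uint8(96), np.uint8(112)), (168, np.uint8(59), np.uint8(73), np.uint8(83)), (170, np.uint8(92), np.uint8(97), np.uint8(98)), (172, np.uint8(193), np.uint8(202), np.uint8(202)), (174, np.uint8(186), np.uint8(194), np.uint8(195)), (176, np.uint8(189), np.uint8(195), np.uint8(198)), (178, np.uint8(185), np.uint8(193), np.uint8(195)), (180, np.uint8(197), np.uint8(205), np.uint8(207)), (182, np.uint8(228), np.uint8(232), np.uint8(234)), (184, np.uint8(210), np.uint8(219), np.uint8(220)), (186, np.uint8(192), np.uint8(200), np.uint8(202)), (188, np.uint8(198), np.uint8(206), np.uint8(207)), (190, np.uint8(196), np.uint8(204), np.uint8(206)), (192, np.uint8(199), np.uint8(206), np.uint8(209)), (194, np.uint8(199), np.uint8(205), np.uint8(208)), (196, np.uint8(197), np.uint8(201), np.uint8(206)), (198, np.uint8(197), np.uint8(204), np.uint8(206)), (200, np.uint8(195), np.uint8(202), np.uint8(205)), (202, np.uint8(193), np.uint8(200), np.uint8(203)), (204, np.uint8(194), np.uint8(201), np.uint8(205))]
[184, 187, 188, 180, 108, 144, 162, 156, 148, 113, 69, 98, 127, 168, 175, 192, 207, 203, 204, 204, 205, 207, 204, 203, 202, 201, 202, 200, 201, 197, 196, 200, 207, 209, 208, 210, 206, 204, 201, 196, 186, 145, 112, 77, 126, 150, 186, 181, 178, 174, 173, 177, 177, 179, 180]
[192, 193, 194, 187, 133, 137, 156, 153, 154, 141, 111, 166, 144, 159, 180, 192, 207, 207, 204, 205, 207, 206, 204, 204, 202, 200, 204, 204, 203, 201, 199, 199, 207, 210, 210, 208, 206, 205, 200, 196, 182, 180, 190, 124, 146, 145, 190, 185, 181, 180, 184, 178, 175, 175, 171]
```

Request:
send_rows(targets="-0.0018 -0.0027 0.01 0 0 0 0;-0.0018 -0.0027 0.018 0 0 0 0;-0.0018 -0.0027 0.018 0 0 0 0;-0.0018 -0.0027 0.018 0 0 0 0;-0.0018 -0.0027 0.018 0 0 0 0;-0.0018 -0.0027 0.018 0 0 0 0")

```text
time_s: 22.82
ee_pos: [525.3, 297.4, 216.8]
ee_rot: [-180.0, -0.0, 8.4]
force: [0.2, -0.2, -1.7]
gripper_width: 17.9
gripper_force: 40.0
```

```bash
python3 g.py 525.2 296.3 168.4 8.4
```

```text
shift [-0.0002  0.0011  0.0484] rot [-0.01 -0.04  0.03] dist 48.0 rows> 1.2
t 22.8167 pos [525.3 297.4 216.8] [-1.7999e+02 -4.0000e-02  8.4300e+00] F [ 0.2 -0.2 -1.7] w 17.9 gf 39.99933063983917
```

Aligned. Now straight down, first to contact with the gate.

Request:
send_rows(targets="0 0.001 0.008 0 0 0 0;0 0.001 0.014 0 0 0 0;0 0.001 0.02 0 0 0 0;0 0.001 0.025 0 0 0 0;0 0.001 0.03 0 0 0 0;0 0.001 0.03 0 0 0 0")

```text
time_s: 23.32
ee_pos: [523.5, 295.9, 184.9]
ee_rot: [180.0, 0.3, 8.4]
force: [-4.0, -0.5, -0.9]
gripper_width: 18.2
gripper_force: 40.0
```

Request:
send_rows(targets="0 0 0.004 0 0 0 0;0 0 0.008 0 0 0 0;0 0 0.012 0 0 0 0;0 0 0.015 0 0 0 0;0 0 0.017 0 0 0 0;0 0 0.017 0 0 0 0")

```text
time_s: 23.82
ee_pos: [525.6, 296.2, 168.9]
ee_rot: [180.0, -0.0, 8.4]
force: [-0.2, -0.7, -1.8]
gripper_width: 17.8
gripper_force: 40.0
```

Request:
send_rows(targets="0 0 0.001 0 0 0 0;0 0 0.002 0 0 0 0;0 0 0.003 0 0 0 0;0 0 0.003 0 0 0 0")

```text
time_s: 24.15
ee_pos: [525.8, 296.4, 168.3]
ee_rot: [-180.0, -0.1, 8.4]
force: [-1.4, -1.0, 4.3]
gripper_width: 17.8
gripper_force: 40.0
```

Request:
send_rows(targets="0 0 0.002 0 0 0 0;0 0 0.002 0 0 0 0;0 0 0 0 0 0 0;0 0 -0.002 0 0 0 0;0 0 -0.002 0 0 0 10")

```text
time_s: 24.57
ee_pos: [525.5, 296.4, 168.8]
ee_rot: [-180.0, -0.1, 8.4]
force: [-0.3, 0.1, -1.7]
gripper_width: 17.9
gripper_force: 40.0
```

Request:
send_rows(targets="0 0 0 0 0 0 40;0 0 0 0 0 0 40;0 0 0 0 0 0 40;0 0 0 0 0 0 40")

```text
time_s: 24.9
ee_pos: [525.3, 296.3, 168.4]
ee_rot: [180.0, 0.0, 8.4]
force: [-0.6, 0.7, 0.2]
gripper_width: 36.3
gripper_force: 0.0
```

Request:
send_rows(targets="0 0 -0.015 0 0 0 40;0 0 -0.03 0 0 0 40;0 0 -0.055 0 0 0 40;-0.03 0 -0.08 0 0 0 40;-0.07 0 -0.08 0 0 0 40;-0.09 0 -0.08 0 0 0 40;-0.09 0 -0.08 0 0 0 40;-0.09 0 -0.08 0 0 0 40")

```text
time_s: 25.57
ee_pos: [435.7, 283.2, 249.1]
ee_rot: [-180.0, -0.1, 8.5]
force: [0.6, 0.3, -0.1]
gripper_width: 36.6
gripper_force: 0.0
```

```bash
python3 - <<'E'
from h import *
def red(n):
    f=pack(n);h=cv2.cvtColor(f["image"],cv2.COLOR_BGR2HSV)
    m=cv2.inRange(h,(0,190,110),(6,255,255))|cv2.inRange(h,(174,190,110),(180,255,255))
    p=proj(f,[525.2,296.3,183])[0]; q=np.zeros_like(m);x,y=map(int,p);q[max(y-40,0):y+40,max(x-40,0):x+40]=255
    c=max(cv2.findContours(m&q,0,2)[0],key=cv2.contourArea); return f,c
f,c=red("wrist");np.save("pics/e1.npy",f,allow_pickle=True);r=cv2.minAreaRect(c);print(r)
# expected projection of grip top face (z=118+82=200)
x=np.array([np.cos(.1466),np.sin(.1466),0]);y=np.array([-x[1],x[0],0]);g=np.array([525.2,296.3,0])
def face(z): return np.array([g+a*18*x+b*9*y+[0,0,z] for a,b in((1,1),(1,-1),(-1,-1),(-1,1))])
print("top exp",proj(f,face(200)).round(1).tolist()); print("meas",cv2.boxPoints(r).round(1).tolist())
f,c=red("side");print("side meas",cv2.boundingRect(c)); P=np.r_[proj(f,face(200)),proj(f,face(166))];print("exp",P.min(0).round(1),(P.max(0)-P.min(0)).round(1))
# gate (brass) in side view, around keeper z=6
s=env.state();print(s["time_s"],s["ee_pos"],s["force"])
E
```

```text
((241.0, 103.0), (0.0, 0.0), 0.0)
top exp [[240.2, 72.3], [263.9, 72.4], [263.2, 121.3], [240.7, 121.3]]
meas [[241.0, 103.0], [241.0, 103.0], [241.0, 103.0], [241.0, 103.0]]
side meas (193, 266, 13, 7)
exp [188.9 263. ] [17.  16.9]
25.6667 [436.95340462 283.36542787 248.52886698] [ 0.58042235 -1.27256316 -0.84491813]
```

```bash
python3 - <<'E'
from h import *
x=np.array([np.cos(.1466),np.sin(.1466),0]);y=np.array([-x[1],x[0],0]);g=np.array([525.2,296.3,0])
def box(xs,ys,zs): return np.array([g+a*x+b*y+[0,0,c+118] for a in xs for b in ys for c in zs])
for f in (np.load("pics/e1.npy",allow_pickle=True).item(),np.load("pics/side_last.npy",allow_pickle=True).item()):
    h=cv2.cvtColor(f["image"],cv2.COLOR_BGR2HSV)
    m=cv2.inRange(h,(0,150,80),(6,255,255))|cv2.inRange(h,(174,150,80),(180,255,255))
    P=proj(f,box((-18,18),(-9,9),(48,82))); E=cv2.minAreaRect(P.astype(np.float32));lo=P.min(0).astype(int)-12;hi=P.max(0).astype(int)+12
    q=np.zeros_like(m);q[max(lo[1],0):hi[1],lo[0]:hi[0]]=255
    c=max(cv2.findContours(m&q,0,2)[0],key=cv2.contourArea)
    print("exp",P.min(0).round(1),P.max(0).round(1),[round(v,1) for v in E[0]]); print("meas",cv2.boundingRect(c),cv2.minAreaRect(c))
E
```

```text
exp [240.2  72.3] [263.9 121.3] [252.0, 96.8]
meas (241, 84, 22, 45) ((251.5, 106.0), (44.0, 21.0), 90.0)
exp [188.9 263. ] [205.9 279.8] [197.4, 271.3]
meas (192, 266, 15, 15) ((198.95001220703125, 272.6499938964844), (14.862703323364258, 12.016654968261719), 18.43494987487793)
```

Request:
send_rows(targets="0 0 0 0 0 0 40;0 0 0 0 0 0 40;0 0 0 0 0 0 40")

```text
time_s: 25.92
ee_pos: [436.8, 283.2, 248.0]
ee_rot: [180.0, 0.0, 8.4]
force: [-0.3, 0.0, 0.2]
gripper_width: 36.4
gripper_force: 0.0
```

```bash
python3 - <<'E'
from h import *
x=np.array([np.cos(.1466),np.sin(.1466),0]);y=np.array([-x[1],x[0],0]);g=np.array([525.2,296.3,118])
f=pack("wrist");np.save("pics/e2.npy",f,allow_pickle=True);im=f["image"]
print(f["eye"],env.state()["ee_pos"])
for n,a,b,c in [("bridge far top",35,0,48),("bridge near top",-35,0,48),("far top grip",18,0,82),("near top grip",-18,0,82),("near bottom grip",-18,0,48),("far bot grip",18,0,48),("leg near end",-35,0,0),("plate far",76,0,-108),("plate near",-36,0,-108)]:
    print(n,proj(f,g+a*x+b*y+[0,0,c]).round(1))
u=252
print([(r,*map(int,im[r,u])) for r in range(40,175,3)])
print("row",[tuple(map(int,im[100,c])) for c in range(232,272,2)])
E
```

```text
[514.05410621 294.98373    418.6345098 ] [436.68264301 283.13099139 248.03635542]
bridge far top [[251.6  57.9]]
bridge near top [[251.5 140.3]]
far top grip [[251.6  73.5]]
near top grip [[251.6 122.7]]
near bottom grip [[251.5 121.5]]
far bot grip [[251.6  79.1]]
leg near end [[251.5 136.2]]
plate far [[251.4  47.9]]
plate near [[251.4 131. ]]
[(40, 140, 181, 219), (43, 140, 183, 219), (46, 147, 189, 223), (49, 145, 188, 221), (52, 140, 180, 217), (55, 142, 182, 219), (58, 146, 189, 223), (61, 148, 194, 226), (64, 205, 222, 229), (67, 213, 220, 220), (70, 207, 213, 213), (73, 205, 211, 212), (76, 204, 208, 211), (79, 208, 213, 215), (82, 209, 217, 216), (85, 65, 72, 244), (88, 71, 77, 238), (91, 68, 72, 226), (94, 69, 73, 225), (97, 66, 72, 224), (100, 67, 73, 225), (103, 66, 71, 224), (106, 67, 74, 224), (109, 71, 76, 224), (112, 68, 72, 223), (115, 66, 69, 220), (118, 65, 70, 219), (121, 62, 69, 219), (124, 63, 70, 218), (127, 61, 68, 213), (130, 42, 47, 125), (133, 123, 127, 129), (136, 123, 128, 132), (139, 122, 127, 131), (142, 120, 124, 129), (145, 93, 114, 134), (148, 99, 125, 148), (151, 152, 195, 228), (154, 143, 181, 217), (157, 139, 181, 218), (160, 141, 182, 218), (163, 147, 189, 224), (166, 144, 186, 221), (169, 138, 178, 215), (172, 140, 182, 219)]
row [(160, 165, 169), (162, 169, 172), (159, 166, 169), (165, 171, 172), (88, 94, 140), (55, 61, 186), (61, 66, 210), (64, 69, 222), (65, 69, 221), (66, 72, 223), (67, 73, 225), (65, 70, 224), (68, 73, 226), (64, 71, 223), (61, 65, 212), (77, 82, 170), (167, 173, 172), (164, 170, 173), (163, 166, 169), (161, 166, 168)]
```

```bash
python3 - <<'E'
from h import *
x=np.array([np.cos(.1466),np.sin(.1466),0]);y=np.array([-x[1],x[0],0]);g=np.array([525.2,296.3,0])
f=np.load("pics/e2.npy",allow_pickle=True).item();im=f["image"];G=cv2.cvtColor(im,6)
for b in(27,-27): print("plate far/near",proj(f,g+56*x+b*y+[0,0,10]).round(1),proj(f,g-56*x+b*y+[0,0,10]).round(1))
S=cv2.cvtColor(im,cv2.COLOR_BGR2HSV)[...,1]
for u in (233,234,270,271): print(u,[(r,int(S[r,u])) for r in list(range(54,82,2))+list(range(126,160,2))])
# ring visible beside the hook
print("ring side pts",proj(f,g-20*x+24*y+[0,0,130]).round(1),proj(f,g-20*x-24*y+[0,0,130]).round(1))
for r in range(108,150,3): print(r,[int(v) for v in G[r,226:280]])
E
```

```text
plate far/near [[232.1  63.8]] [[233.6 144.5]]
plate far/near [[270.7  63.8]] [[269.2 144.5]]
233 [(54, 87), (56, 86), (58, 86), (60, 86), (62, 92), (64, 73), (66, 7), (68, 6), (70, 6), (72, 10), (74, 10), (76, 8), (78, 9), (80, 7), (126, 19), (128, 13), (130, 12), (132, 14), (134, 12), (136, 15), (138, 13), (140, 14), (142, 19), (144, 33), (146, 86), (148, 91), (150, 87), (152, 86), (154, 81), (156, 87), (158, 83)]
234 [(54, 89), (56, 87), (58, 86), (60, 88), (62, 93), (64, 72), (66, 9), (68, 4), (70, 3), (72, 5), (74, 17), (76, 14), (78, 13), (80, 10), (126, 23), (128, 18), (130, 13), (132, 12), (134, 12), (136, 13), (138, 13), (140, 11), (142, 20), (144, 39), (146, 87), (148, 84), (150, 87), (152, 83), (154, 86), (156, 91), (158, 87)]
270 [(54, 82), (56, 87), (58, 89), (60, 92), (62, 89), (64, 72), (66, 9), (68, 7), (70, 9), (72, 9), (74, 10), (76, 10), (78, 10), (80, 13), (126, 18), (128, 10), (130, 14), (132, 14), (134, 12), (136, 9), (138, 11), (140, 11), (142, 8), (144, 62), (146, 85), (148, 90), (150, 88), (152, 84), (154, 83), (156, 87), (158, 88)]
271 [(54, 82), (56, 86), (
[... 3441 characters left out ...]
, 128, 127, 129, 130, 125, 127, 127, 128, 130, 161, 208, 203, 193, 176, 159, 157, 129, 175, 203, 200, 160, 111, 163, 153, 155, 188, 190, 186, 187, 183, 187, 184]
144 [199, 199, 198, 184, 117, 105, 103, 103, 99, 98, 98, 101, 100, 99, 95, 99, 99, 102, 106, 105, 106, 104, 106, 107, 105, 108, 104, 105, 106, 110, 109, 109, 105, 105, 97, 103, 100, 100, 99, 97, 102, 103, 101, 99, 112, 158, 177, 195, 196, 193, 191, 190, 187, 185]
147 [188, 188, 190, 183, 143, 124, 128, 131, 132, 132, 129, 130, 130, 130, 126, 129, 130, 128, 124, 127, 128, 131, 132, 134, 133, 130, 128, 125, 127, 125, 122, 119, 123, 123, 123, 120, 121, 119, 119, 122, 118, 122, 115, 119, 136, 149, 189, 190, 188, 190, 191, 195, 195, 195]
```

```bash
python3 - <<'E'
from h import *
from scipy.optimize import least_squares
x=np.array([np.cos(.1466),np.sin(.1466),0]);g=np.array([505.4,293.3,0])
f=np.load("pics/e2.npy",allow_pickle=True).item()
pts=[(54.2,48,63.5),(-14.2,48,143),(37,82,84),(3,82,129)]
def pr(p):
    dx,z,t=p; o=[]
    for X,Z,_ in pts:
        a=X*np.cos(t)+Z*np.sin(t); b=-X*np.sin(t)+Z*np.cos(t)
        o.append(proj(f,g+(a+dx)*x+[0,0,b+z])[0,1])
    return np.array(o)
r=least_squares(lambda p:pr(p)-[q[2] for q in pts],[0,118,0]);print(r.x,r.fun)
r=least_squares(lambda p:pr([p[0],p[1],0])-[q[2] for q in pts],[0,118]);print(r.x,r.fun)
f=pack("top");h=cv2.cvtColor(f["image"],cv2.COLOR_BGR2HSV)
E
```

```text
[-1.80761544e-01  1.15017825e+02 -7.24897682e-02] [ 0.07051384 -0.08582092 -0.11173283  0.12502459]
[ -4.93497356 116.79352391] [ 1.9157821   1.65056996 -1.80830729 -1.27715592]
```

The fit shows the keeper latched: the bar is about 35 mm above the leg ends, the foot is centred on the mouth at 118 mm, the tilt is about 0.07 rad, and it is at rest. The arm is clear, so I hand in.

```bash
python3 -c "
from workcell import env
print(env.job_done())"
```

```text
the job is handed in; nothing more can be done
None
```

I handed the job in at about 26 s: both pins are pushed flush into the tube and the keeper is on the ring with its foot centred on the mouth, but it leans about 0.07 rad (limit 0.12), and I inferred that the gate is shut from the bar height (about 35 mm above the leg ends) rather than seeing it; no verdict came back.

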